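Pack the phone-repair kit tray

ROBOT

A 7-joint arm with a two-finger parallel gripper is mounted at the origin on the work surface. World frame = base frame: x ahead of the robot, y to its left, z up, the work surface at z = 0. Lengths are in mm, angles in rad, forces in N, time in s.
With the tool pointing down it reaches from about 425 to 875 mm from the base axis. Payload 8.4 kg.
Tool frame: the origin (TCP) lies on the centre line of the jaws, within the pads' length; the fingertips stand 19 mm ahead of it and the grasp point (between the pads) is the TCP (ctrl.finger_overhang is the distance from the TCP to the fingertips, in mm); z points along the fingers, y is the line along which they close (so a half turn about z gives the same grasp; the last joint's range is limited). The gripper opens to 85 mm and grips with 20 to 120 N. Pads are 22 mm wide; open, the fingers measure 114 mm over their backs; the gripper's body (76 mm by 85 mm) begins 54 mm behind the grasp point. The pads swing forward as they close: fully open they stand 13 mm farther back than shut.
Start: joints at [-1.283, 0.333, 0.04, 1.465, -0.013, 1.343, -0.059], TCP at [245.196, 601.949, 219.408] pointing down, gripper open.
Joint ranges: [-2.58, 2.58], [-0.38, 2.09], [-1.3, 1.39], [0.25, 2.4], [-1.5, 4.64], [0.08, 2.09], [-2.65, 2.65]. Speed limits (rad/s): [2.22, 2.22, 2.79, 2.79, 3.14, 3.14, 3.14].

INTERFACE

Orientations are given as a 3x3 rotation matrix whose columns are the frame's x, y, z axes.
In Python, from plant import ctrl gives the robot as it stands. The module is installed in compiled form; this text tells all that it offers.
- The arm moves only by the tool drive_tool, never from a script. Its argument "series" is text: rows parted by semicolons, each of 4 numbers parted by spaces: the shift along the tool's x, y, z in mm, then the turn about the tool's z in degrees. In form: tx ty tz roll; .... A call has 1 to 8 rows; each row shifts and turns the commanded pose from where the row before left it, along the tool's axes as they then stand; what a row does not reach is not made up. A row lasts 1/12 s, in which the tool goes at most 41.7 mm and 7.16 degrees, less where a joint would pass 70% of its speed; a pose out of reach is approached as far as the arm can. A call with a gripper value outside its range is refused whole. "gripper" is the gripper's target within -1 to 1 (shut at 1, half-way at 0, fully open at -1), set as the call begins (left out, the last holds). The fingers move at their own pace and stop on an object; the grip force is fixed at half the most. Time passes only in rows, so rows that do not move let the fingers close. It gives the time, the measured TCP pose, the force, the opening and the grip force at its end, in the units of the state.
- ctrl.get_state(): the state, without advancing time (a new reading comes with each control period).
- ctrl.snapshot(name): name is "scene" or "top"; returns a dict with "pixels" (480x640x3 uint8, red, green, blue), "K" (3x3 intrinsics, pixels), "dist" ([k1, k2, p1, p2, k3] as OpenCV has them; the pictures are not rectified), "view" (4x4, takes a point from world to camera coordinates). Camera axes: x right, y down, z forward; pixel columns grow to the right and rows downward; lengths in mm; the calibration is good to about 2 mm. A picture is of the moment at which its call begins. There is no depth.
- ctrl.job_done(): hands the job in; it is judged then, once.
The state is a dict: "clock": time; "joint_positions": joint angles; "joint_vel": joint speeds; "tau": joint torques, N m; "ee_pos": TCP position; "ee_rot": TCP orientation; "force": force on the tool from outside, world axes, zero at the start; "wrist_torque": the same for the moment, N m; "opening": finger opening in mm; "finger_force": force on a finger pad.
Only numpy, scipy, OpenCV 4.12 (cv2) and the standard library are available. Lean on these libraries where they do the work, as an engineer would, in place of code of your own. Each camera call takes 0.05 s, during which the arm holds its last target. There are 200 camera calls.

TASK

Pack the small repair kit: lay the stubby screwdriver in the long pocket of the tray, and stand the smaller flux pot in the small round pocket, the smaller charger in the square pocket with its pins up and the suction lifter in the large round pocket with its grip up, each resting flat on its pocket's floor. Leave the larger pot and the larger charger standing where they are.

Things in the scene. Friction and masses are not known exactly. Their poses are not given: they have to be found in the camera images.
- driver: Stubby bit-holder screwdriver lying flat, 96 mm long in all. Origin: underside, midway along its length; x points to the tip, z up. Black handle 56 long x 20 wide x 20 high mm, flat sides, centred 20 mm behind the origin (x from -48 to +8 mm), steel shaft 12 mm thick from x = +8 to +48 mm with its axis 10 mm up. About 40 g, balancing 12 mm behind the origin.
- pot: The smaller of two round flux pots: aluminium with a black lid, closed, 30 mm diameter, 34 mm high, straight sides. Origin: centre of its underside, z up. About 40 g.
- charger: The smaller of two wall chargers: white square block 38 x 38 x 30 mm high, two brass pins on its top reaching 18 mm higher (48 mm above the underside). Origin: centre of its underside, x and y square to its sides, z up. About 50 g.
- lifter: Suction lifter for phone screens: black rubber disc 44 mm diameter and 10 mm high below (it does not stick), a 16 mm thick stem, and on top a grey grip bar 46 mm long (along its x) x 14 mm wide (along its y), from 24 to 40 mm above the underside. Origin: centre of the underside, z up. About 50 g.
- big_pot: The larger flux pot, which does not belong to the kit: same look, 46 mm diameter, 34 mm high. Origin: centre of its underside. Stays where it is.
- big_charger: The larger wall charger, which does not belong to the kit: same look, 56 x 56 x 30 mm high, pins to 48 mm. Origin: centre of its underside. Stays where it is.
- ins_driver: Light grey plate fixed in the white tray, 124 x 84 x 14 mm, with one long 112 mm (along x) x 36 mm rectangular pocket in its middle, 7 mm deep, dark floor. Origin: centre of the plate's underside, 4 mm above the table, below the pocket's centre; x along the 124 mm side, z up. Pocket floor 11 mm, plate top and tray rim 18 mm above the table. For the screwdriver, lying either way round.
- ins_pot: Light grey plate fixed in the white tray, 124 x 84 x 14 mm, with one small round, 46 mm diameter, pocket in its middle, 7 mm deep, dark floor. Origin: centre of the plate's underside, 4 mm above the table, below the pocket's centre; x along the 124 mm side, z up. Pocket floor 11 mm, plate top and tray rim 18 mm above the table. For the smaller pot.
- ins_charger: Light grey plate fixed in the white tray, 124 x 84 x 14 mm, with one square 54 x 54 mm pocket in its middle, 7 mm deep, dark floor. Origin: centre of the plate's underside, 4 mm above the table, below the pocket's centre; x along the 124 mm side, z up. Pocket floor 11 mm, plate top and tray rim 18 mm above the table. For the smaller charger.
- ins_lifter: Light grey plate fixed in the white tray, 124 x 84 x 14 mm, with one large round, 60 mm diameter, pocket in its middle, 7 mm deep, dark floor. Origin: centre of the plate's underside, 4 mm above the table, below the pocket's centre; x along the 124 mm side, z up. Pocket floor 11 mm, plate top and tray rim 18 mm above the table. For the suction lifter.
Not all that is in view belongs to the job. Leave any orange look-alike of the charger alone.

How it is judged:
By the outcome, as a careful person would: the job done as asked, in the order asked, and still so for the second after the job is handed in, with the robot touching nothing.
It also fails if it takes over 106 s, if anything falls off the work surface, if the arm or the gripper's body presses on something with over 40 N, if the wrist force passes 120 N, or if a joint passes its speed limit or range.

## Working session

There is one attempt and no reset: what is moved stays moved. The work goes in short steps, Python scripts to look and compute and a tool call to move; the robot and the scene stay as the last step left them, time stands still between calls to the robot, and variables do not carry over. Pictures are saved under pics/ and viewed, at most 14 in all, crops included, and the job is handed in when it is done.

Besides the shell and the picture viewer there is one more tool, called after "Request:" by a JSON object that holds its "method" and its "body". drive_tool: Moves the arm, as the interface text tells. Its arguments: {"type":"object","properties":{"series":{"type":"string"},"gripper":{"type":"number"}},"required":["series"]}

```bash
mkdir -p pics; cat > h.py <<'E'
import numpy as np, cv2
from plant import ctrl
def snap(n,f=None):
    s=ctrl.snapshot(n)
    if f: cv2.imwrite('pics/'+f,s['pixels'][:,:,::-1])
    return s
def w(s,uv,z):
    uv=np.array(uv,float).reshape(-1,1,2)
    n=cv2.undistortPoints(uv,np.array(s['K']),np.array(s['dist'])).reshape(-1,2)
    V=np.array(s['view']);R=V[:3,:3];c=-R.T@V[:3,3]
    d=np.c_[n,np.ones(len(n))]@R
    return c+d*((z-c[2])/d[:,2])[:,None]
E
python3 - <<'E'
from h import *
import pickle
a=snap('top','t0.png');b=snap('scene','s0.png')
pickle.dump((a,b),open('s0.pkl','wb'))
st=ctrl.get_state();print(st['ee_pos'],np.round(st['ee_rot'],3),st['opening'],st['clock'])
for s in(a,b):
    V=np.array(s['view']);print(-V[:3,:3].T@V[:3,3],V[:3,:3].round(2).tolist())
E
```

```text
[245.08580352 601.54312054 218.58758585] [[-0.926  0.377 -0.   ]
 [ 0.377  0.926 -0.001]
 [-0.    -0.002 -1.   ]] 85.27251353485498 0.1
[432.0643144   -6.70219482 995.94841923] [[-0.01, -1.0, -0.01], [-0.99, 0.01, -0.1], [0.1, 0.01, -0.99]]
[1217.21041529  -67.55902247  870.02779   ] [[0.09, 1.0, -0.01], [0.76, -0.08, -0.65], [-0.64, 0.05, -0.76]]
```

View pics/t0.png

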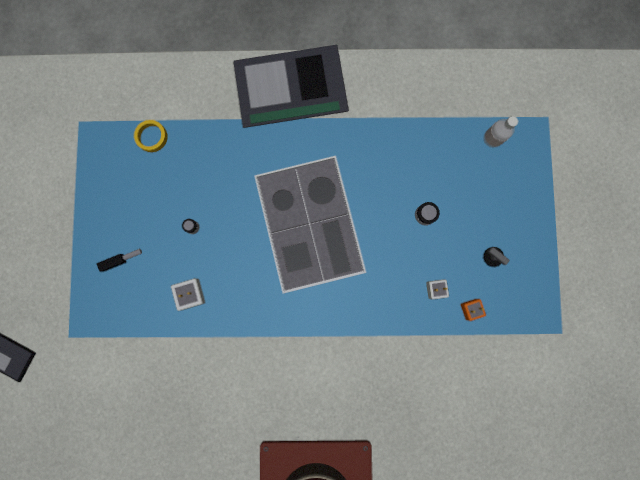

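View pics/s0.png

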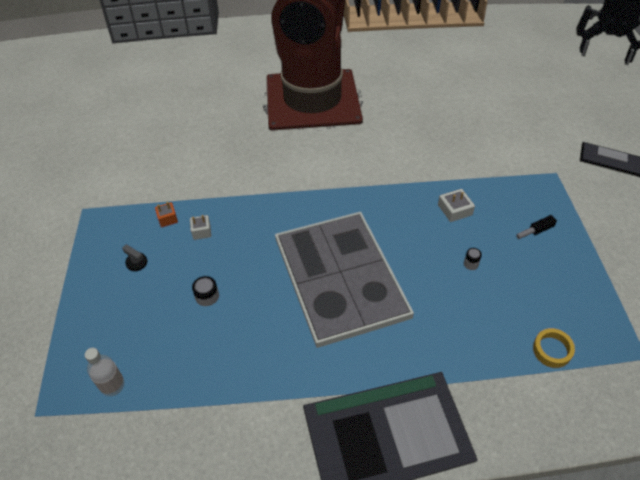

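Top view candidates:
- **Pot:** small at (190,226), big at (428,212). I choose the small one.
- **Charger:** small white at (438,289), big white at (187,294), orange at (474,309). I choose the small white one.
- **Driver:** (119,260).
- **Lifter:** (495,257).
- **Tray pockets:** small round (283,200), large round (321,190), square (297,257), long (336,247).

Next is one composite of close crops to check these.

```bash
python3 - <<'E'
from h import *
import pickle
a,b=pickle.load(open('s0.pkl','rb'))
im=a['pixels'][:,:,::-1]
def crop(c,k=5,h=(200,200)):
    x=c[0]-h[0]//k//2;y=c[1]-h[1]//k//2
    return cv2.resize(im[y:y+h[1]//k,x:x+h[0]//k],h[::1],interpolation=cv2.INTER_CUBIC)
L=[crop(c,5,(260,260)) for c in [(119,260),(190,226),(438,289),(495,257)]]
top=np.vstack([np.hstack(L[:2]),np.hstack(L[2:])])
t=im[150:297,250:370];t=cv2.resize(t,None,fx=2,fy=2,interpolation=cv2.INTER_CUBIC)
t=cv2.copyMakeBorder(t,0,520-t.shape[0],0,0,cv2.BORDER_CONSTANT)
cv2.imwrite('pics/c0.png',np.hstack([top,t]))
for z,n,p in [(10,'driver',[(97,265),(141,251)]),(34,'pot',[(188.5,225)]),(30,'charger',[(438,288)]),(40,'lift',[(490,251),(507,262)]),(34,'bigpot',[(429,211)]),(30,'bigch',[(187,293)]),
 (18,'tray',[(255,176),(335,157),(365,271),(284,291)]),(11,'pk',[(283,200),(322,190),(297,257),(336,247)])]:
    print(n,w(a,p,z).round(0)[:,:2].tolist())
E
```

```text
driver [[484.0, 466.0], [514.0, 371.0]]
pot [[566.0, 262.0]]
charger [[429.0, -260.0]]
lift [[505.0, -369.0], [482.0, -403.0]]
bigpot [[591.0, -245.0]]
bigch [[423.0, 264.0]]
tray [[674.0, 125.0], [714.0, -49.0], [467.0, -109.0], [426.0, 62.0]]
pk [[622.0, 64.0], [643.0, -20.0], [498.0, 35.0], [519.0, -49.0]]
```

View pics/c0.png

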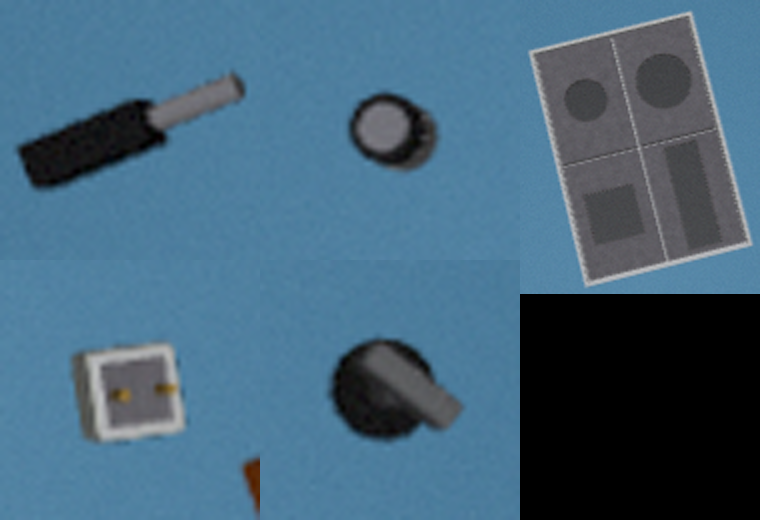

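The crops agree with my choices: the small pot's lid is at about (188.5,225), the small white charger's top centre at (439,289), the lifter's bar runs from (492.6,249.4) to (507,263), and the driver runs from (98.6,267.6) to (140.4,251.4). Next I compute the targets.

```bash
python3 - <<'E'
from h import *
import pickle
a,b=pickle.load(open('s0.pkl','rb'))
print('ovh',ctrl.finger_overhang)
d=w(a,[(98.6,267.6)],20)[0][:2];t=w(a,[(140.4,251.4)],12)[0][:2]
print('driver',d,t,np.linalg.norm(t-d),(d+t)/2)
# handle mask centroid/axis
hsv=cv2.cvtColor(a['pixels'],cv2.COLOR_RGB2HSV)
m=(hsv[:,:,2]<50).astype(np.uint8);m[:240]=0;m[285:]=0;m[:,:85]=0;m[:,150:]=0
r=cv2.minAreaRect(np.argwhere(m)[:,::-1].astype(np.float32));print('handle rect',r,w(a,[r[0]],12).round(1))
q=cv2.boxPoints(r);print(w(a,q,14).round(0)[:,:2].tolist())
c=w(a,[(429,263+18),(446.4,263+16.6),(449,263+34),(431.6,263+36)],30)[:,:2];print('charger',c.round(1).tolist(),c.mean(0))
print('pot',w(a,[(169+122/5-2,205+125/5-5)],34))
g=w(a,[(492.6,249.4),(507,263)],40)[:,:2];print('lifter bar',g,g.mean(0),'disc',w(a,[(493.4,256.6)],8))
print('orange',w(a,[(475,309)],30))
# scene camera check
for n,p,z in [('pot',(474,254),34),('charger',(200,221),30),('lift',(133,253),40),('tip',(518,236),10),('butt',(553,221),15)]: print('S',n,w(b,[p],z)[0][:2].round(0))
E
```

```text
ovh 19.0
driver [477.87934551 457.94256895] [512.52415559 371.73151631] 92.91183166959536 [495.20175055 414.83704263]
handle rect ((110.91378784179688, 262.53448486328125), (9.47046184539795, 28.039995193481445), 68.19859313964844) [[489.  435.2  12. ]]
[[487.0, 467.0], [509.0, 411.0], [490.0, 402.0], [468.0, 458.0]]
charger [[444.1, -241.4], [446.7, -278.0], [410.6, -282.1], [406.8, -245.6]] [ 427.06114793 -261.77918321]
pot [[565.77150221 256.29089327  34.        ]]
lifter bar [[ 508.28480416 -374.14445684]
 [ 479.66961446 -402.96626234]] [ 493.97720931 -388.55535959] disc [[ 495.29981516 -387.43724226    8.        ]]
orange [[ 385.26073027 -335.43654137   30.        ]]
S pot [569. 264.]
S charger [ 425. -258.]
S lift [ 504. -382.]
S tip [514. 376.]
S butt [486. 460.]
```

Request:
{"method": "drive_tool", "body": {"series": "0 0 5 5.75;0 0 5 5.75;0 0 5 5.75;0 0 5 5.75;0 0 5 5.75;0 0 5 5.75;0 0 5 5.75;0 0 5 5.75", "gripper": -1}}

```text
clock: 0.77
ee_pos: [245.1, 601.6, 178.6]
ee_rot: [[-0.367, 0.93, -0.0], [0.93, 0.367, -0.001], [-0.001, -0.001, -1.0]]
force: [-0.1, 0.4, -0.0]
opening: 85.4
finger_force: 0.0
```

Request:
{"method": "drive_tool", "body": {"series": "-31.8 20.5 9 0;-31.8 20.5 9 0;-31.8 20.5 9 0;-31.8 20.5 9 0;-31.8 20.5 9 0;-31.8 20.5 9 0;-31.8 20.5 9 0;-31.8 20.5 9 0"}}

```text
clock: 1.43
ee_pos: [493.1, 425.4, 106.7]
ee_rot: [[-0.372, 0.928, -0.0], [0.928, 0.372, -0.0], [-0.0, -0.001, -1.0]]
force: [0.3, 1.1, 0.5]
opening: 85.3
finger_force: 0.0
```

```bash
cat >> h.py <<'E'
def go(x,y,z,phi):
    s=ctrl.get_state();p=np.array(s['ee_pos']);R=np.array(s['ee_rot'])
    f=np.degrees(np.arctan2(R[1,1],R[0,1]))
    D=R.T@(np.array([x,y,z])-p)
    print('t',round(s['clock'],2),'pos',p.round(1),'phi',round(f,1),'open',round(s['opening'],1),'F',np.round(s['force'],1),'j7',round(s['joint_positions'][6],2))
    print('tool shift at present roll',D.round(1),'roll',round((f-phi+180)%360-180,1))
E
python3 - <<'E'
from h import *
go(492,426.5,29,21.8); snap('scene','s1.png')
im=cv2.imread('pics/s1.png');cv2.imwrite('pics/s1c.png',cv2.resize(im[130:330,420:640],None,fx=3,fy=3))
im=snap('top','t1.png')['pixels'][200:330,60:240,::-1];cv2.imwrite('pics/t1c.png',cv2.resize(im,None,fx=4,fy=4))
E
```

```text
t 1.43 pos [493.1 425.4 106.7] phi 21.8 open 85.3 F [0.3 1.1 0.5] j7 -0.31
tool shift at present roll [ 1.5 -0.6 77.7] roll 0.0
```

View pics/s1c.png

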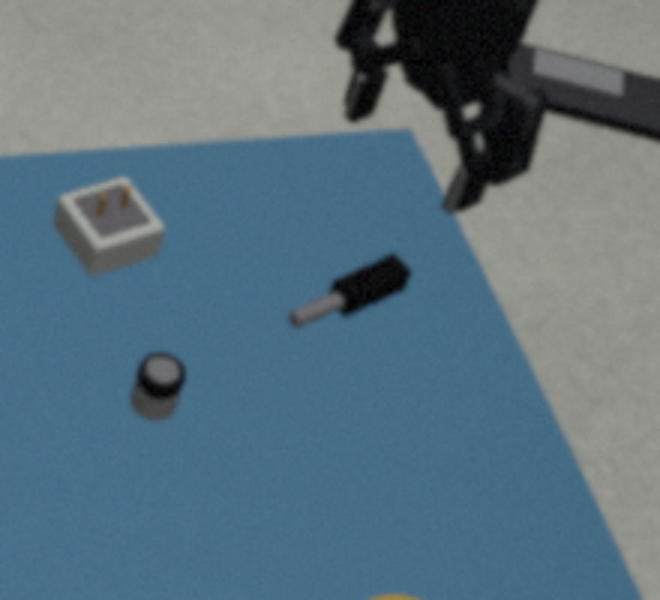

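The gripper is above the driver. In scene pixels its fingertips are at (540,167) and (572,198), and the driver is undisturbed. I'll check the camera against the fingertips, which also gives the true overhang, then descend part-way.

```bash
python3 - <<'E'
from h import *
s=snap('scene');s2=snap('top')
for z in (82,87.7,95): print(z,w(s,[(420+355/3,130+115/3),(420+452/3,130+207/3)],z)[:,:2].round(1).tolist())
V=np.array(s['view'])
for o in (6,12,19):
  P=np.array([[493.1,425.4,106.7-o]])
  for q in(s,s2):
    V=np.array(q['view']);print(o,cv2.projectPoints(P,cv2.Rodrigues(V[:3,:3])[0],V[:3,3],np.array(q['K']),np.array(q['dist']))[0].round(1).ravel(),end=' ')
E
```

```text
82 [[397.7, 440.3], [490.2, 475.8]]
87.7 [[403.6, 436.6], [495.5, 471.9]]
95 [[411.2, 431.9], [502.2, 466.9]]
6 [550. 195.] 6 [ 96.  257.9] 12 [549.2 197.2] 12 [ 97.5 258.1] 19 [548.2 199.7] 19 [ 99.1 258.3]
```

View pics/t1c.png

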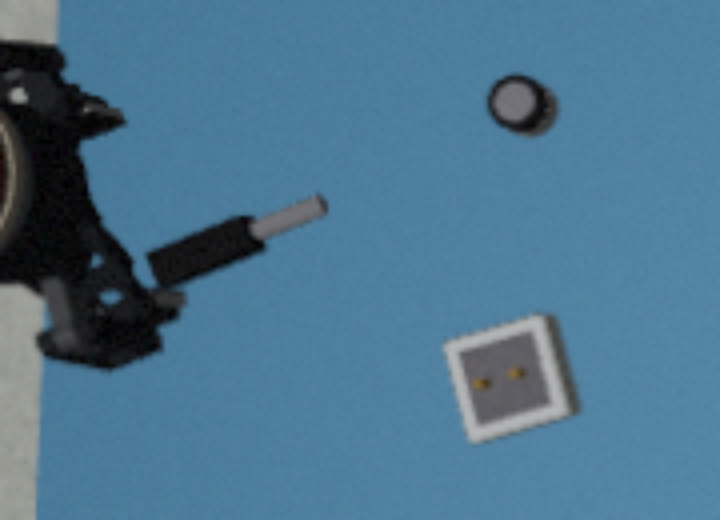

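```bash
python3 - <<'E'
from h import *
s=snap('scene');t=snap('top')
def P(q,uv):
    n=cv2.undistortPoints(np.array(uv,float).reshape(-1,1,2),np.array(q['K']),np.array(q['dist'])).reshape(-1,2).T
    return np.array(q['view'])[:3],n
A,a=P(s,[(538.3,168.3),(570.7,199)]);B,b=P(t,[(90,229.5),(105,275)])
X=cv2.triangulatePoints(A,B,a,b);print((X[:3]/X[3]).T.round(1))
go(492,426.5,29,21.8)
E
```

```text
[[532.4 369.2 216. ]
 [471.2 461.   54.2]]
t 1.73 pos [490.9 427.9 107.2] phi 21.9 open 85.5 F [-0.6  0.7 -0.7] j7 -0.31
tool shift at present roll [-1.7  0.6 78.2] roll 0.1
```

```bash
python3 - <<'E'
from h import *
s=snap('scene');t=snap('top')
def P(q,uv):
    n=cv2.undistortPoints(np.array(uv,float).reshape(-1,1,2),np.array(q['K']),np.array(q['dist'])).reshape(-1,2).T
    return np.array(q['view'])[:3],n
A,a=P(s,[(538.3,168.3),(570.7,199)]);B,b=P(t,[(105,275),(90,229.5)])
X=cv2.triangulatePoints(A,B,a,b);print((X[:3]/X[3]).T.round(1))
go(492,426.5,29,21.8)
E
```

```text
[[460.  395.1 140.3]
 [546.  427.5 140.3]]
t 1.83 pos [490.7 428.4 107.6] phi 22.0 open 85.4 F [-0.4  0.2 -1.3] j7 -0.31
tool shift at present roll [-2.3  0.6 78.6] roll 0.2
```

Request:
{"method": "drive_tool", "body": {"series": "0 0 10 0;0 0 10 0;0 0 10 0;0 0 0 0;0 0 0 0"}}

```text
clock: 2.25
ee_pos: [491.3, 426.3, 76.1]
ee_rot: [[-0.372, 0.928, -0.002], [0.928, 0.372, -0.002], [-0.001, -0.002, -1.0]]
force: [-0.4, -0.3, 0.6]
opening: 85.5
finger_force: 0.0
```

```bash
python3 - <<'E'
from h import *
s=snap('scene');t=snap('top')
go(492,426.5,29,21.8)
i1=cv2.resize(s['pixels'][150:270,490:620,::-1],None,fx=3,fy=5*.6)
i2=cv2.resize(t['pixels'][200:320,60:190,::-1],None,fx=3,fy=3)
cv2.imwrite('pics/m2.png',np.hstack([i1,i2]))
E
```

```text
t 2.35 pos [492.1 426.8  77.4] phi 21.8 open 85.8 F [ 0.9  0.  -0.4] j7 -0.31
tool shift at present roll [-0.2 -0.2 48.4] roll 0.0
```

View pics/m2.png

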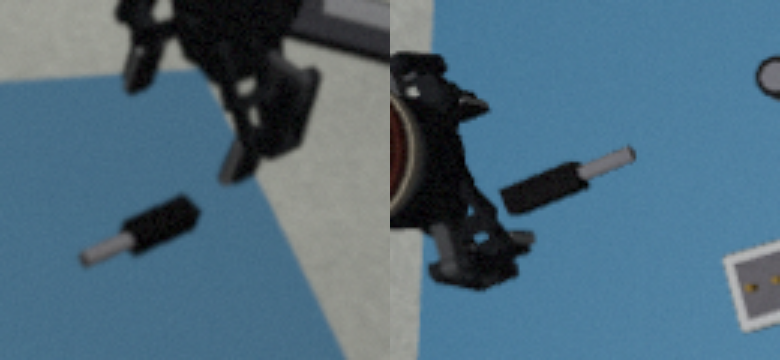

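```bash
cat >> h.py <<'E'
def tri(ps,pt):
    s=ctrl.snapshot('scene');t=ctrl.snapshot('top')
    f=lambda q,uv:cv2.undistortPoints(np.array(uv,float).reshape(-1,1,2),np.array(q['K']),np.array(q['dist'])).reshape(-1,2).T
    A,B=np.array(s['view'])[:3],np.array(t['view'])[:3];a,b=f(s,ps),f(t,pt)
    X=cv2.triangulatePoints(A,B,a,b);X=(X[:3]/X[3]).T
    for q,P in((s,ps),(t,pt)):
        V=np.array(q['view']);r=cv2.projectPoints(X,cv2.Rodrigues(V[:3,:3])[0],V[:3,3],np.array(q['K']),np.array(q['dist']))[0].reshape(-1,2)-P
        print('resid',r.round(1).tolist())
    return X.round(1)
E
python3 - <<'E'
from h import *
print(tri([(535.7,179.3),(566.7,210)],[(106.7,280),(92.7,235)]))
print('driver tip/butt-end mid',tri([(518,236),(490+175/3,150+215/3)],[(140.5,251.5),(99,267.5)]))
print('pot top',tri([(420+160/3,130+370/3)],[(188.5,225)]))
go(492,426.5,29,21.8)
s=snap('scene')
print(s['K'].tolist() if hasattr(s['K'],'tolist') else s['K'],s['dist'])
E
```

```text
resid [[-2.0, 0.5], [-2.2, 0.6]]
resid [[-2.1, -0.5], [-2.2, -0.5]]
[[450.7 406.  102.5]
 [539.1 436.8 104. ]]
resid [[-0.9, 0.2], [1.9, -0.5]]
resid [[-0.8, -0.1], [1.9, 0.4]]
driver tip/butt-end mid [[513.  374.8   8. ]
 [478.  459.7   5.6]]
resid [[-0.3, 0.1]]
resid [[-0.3, -0.0]]
pot top [[566.1 263.6  32.5]]
t 2.65 pos [492.2 426.9  77.7] phi 21.8 open 85.1 F [-0.2  1.  -0.1] j7 -0.31
tool shift at present roll [-0.3 -0.4 48.7] roll 0.0
[[571.5899829068239, 0.0, 325.0835589549528], [0.0, 571.5899829068239, 243.05482844806636], [0.0, 0.0, 1.0]] [-0.13611822  0.          0.          0.          0.        ]
```

Request:
{"method": "drive_tool", "body": {"series": "0 0 12 0;0 0 12 0;0 0 12 0;0 0 10 0;0 0 0 0;0 0 0 0"}}

```text
clock: 3.2
ee_pos: [491.5, 426.2, 30.1]
ee_rot: [[-0.372, 0.928, -0.001], [0.928, 0.372, -0.002], [-0.001, -0.002, -1.0]]
force: [1.0, 0.3, 0.4]
opening: 85.0
finger_force: 0.0
```

```bash
python3 - <<'E'
from h import *
s=snap('scene');t=snap('top')
go(492,426.5,29,21.8)
i1=cv2.resize(s['pixels'][150:270,490:620,::-1],None,fx=3,fy=3)
i2=cv2.resize(t['pixels'][200:320,60:190,::-1],None,fx=3,fy=3)
cv2.imwrite('pics/m3.png',np.hstack([i1,i2]))
E
```

```text
t 3.3 pos [492.3 426.9  31.6] phi 21.8 open 85.4 F [ 0.4 -0.2 -0.1] j7 -0.3
tool shift at present roll [-0.3 -0.5  2.6] roll 0.0
```

View pics/m3.png

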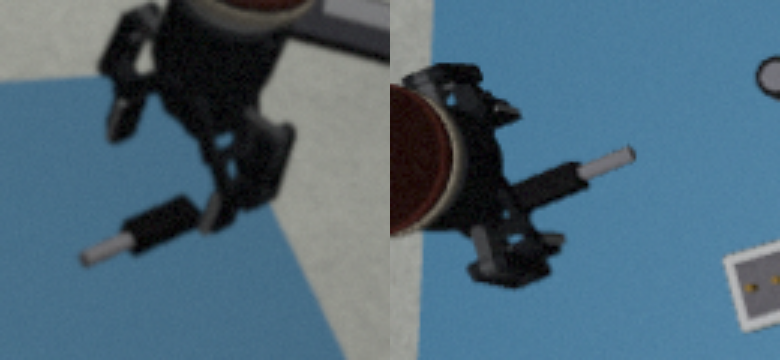

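```bash
python3 - <<'E'
from h import *
X=tri([(530,196),(560,227.3)],[(117.7,280),(103.3,239.3)]);print(X,X.mean(0))
s=snap('scene');t=snap('top')
for z in(10,20,40,60): print(z,w(s,[(530,196),(560,227.3)],z)[:,:2].mean(0),w(t,[(117.7,280),(103.3,239.3)],z)[:,:2].mean(0))
E
```

```text
resid [[-2.4, 0.6], [-2.3, 0.7]]
resid [[-2.5, -0.5], [-2.3, -0.5]]
[[451.6 404.9  56.7]
 [536.2 440.3  51.5]] [493.9 422.6  54.1]
10 [453.46158969 454.77567698] [495.55145898 437.39153913]
20 [462.34210302 448.70221394] [494.90753944 432.88731026]
40 [480.10312969 436.55528786] [493.61970038 423.87885251]
60 [497.86415635 424.40836179] [492.33186131 414.87039476]
```

The images put the fingertips about 40 mm higher than the text implies. Closing here will settle it: if nothing is gripped, the tips are above the handle.

Request:
{"method": "drive_tool", "body": {"series": "0 0 0 0;0 0 0 0;0 0 0 0;0 0 0 0;0 0 0 0;0 0 0 0;0 0 0 0;0 0 0 0", "gripper": 1}}

```text
clock: 4.17
ee_pos: [492.1, 426.8, 31.4]
ee_rot: [[-0.372, 0.928, -0.0], [0.928, 0.372, -0.0], [-0.0, -0.0, -1.0]]
force: [0.1, -0.6, 0.9]
opening: 0.3
finger_force: 0.0
```

```bash
python3 - <<'E'
from h import *
s=snap('scene');t=snap('top')
go(492,426.5,29,21.8)
i1=cv2.resize(s['pixels'][150:270,490:620,::-1],None,fx=3,fy=3)
i2=cv2.resize(t['pixels'][200:320,60:190,::-1],None,fx=3,fy=3)
cv2.imwrite('pics/m4.png',np.hstack([i1,i2]))
E
```

```text
t 4.27 pos [492.1 426.8  31.4] phi 21.8 open 0.1 F [ 0.2 -0.1 -0. ] j7 -0.29
tool shift at present roll [-0.2 -0.2  2.4] roll 0.0
```

View pics/m4.png

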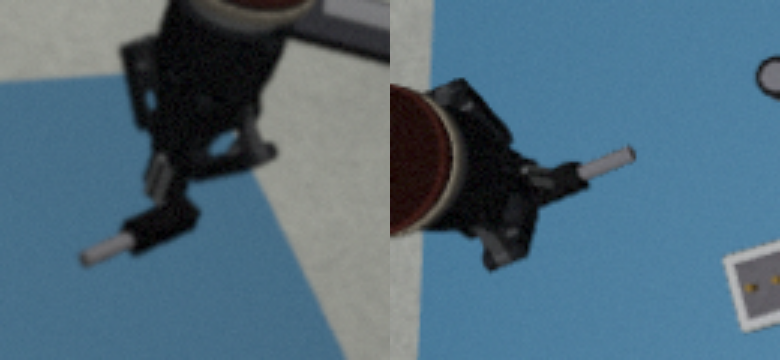

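The gripper closed to zero with nothing held, so the tips are above the handle and the reported TCP is wrong in height. Closed tips appear near scene (544,217) and top (113,260).

```bash
python3 - <<'E'
from h import *
print(tri([(543,217)],[(113.3,260)]))
s=snap('scene');t=snap('top')
for z in (12,30,40,50):
  for q in(s,t):
    V=np.array(q['view']);print(z,cv2.projectPoints(np.array([[492,427.,z]]),cv2.Rodrigues(V[:3,:3])[0],V[:3,3],np.array(q['K']),np.array(q['dist']))[0].round(1).ravel(),end=' ')
st=ctrl.get_state();print({k:np.round(v,3) for k,v in st.items() if k in('joint_positions','ee_pos','tau')})
E
```

```text
resid [[-2.3, 0.6]]
resid [[-2.3, -0.5]]
[[493.8 423.8  37.4]]
12 [538.6 225.2] 12 [114.7 261.1] 30 [540.9 219.3] 30 [111.1 260.6] 40 [542.3 215.9] 40 [109.  260.3] 50 [543.6 212.5] 50 [106.8 260. ] {'joint_positions': array([-0.977,  0.496,  0.253,  1.664, -0.142,  0.999, -0.295]), 'tau': array([ 0.0000e+00, -6.9819e+01,  6.1120e+00, -3.4674e+01,  1.4000e-02,
        4.0000e-03, -0.0000e+00]), 'ee_pos': array([492.035, 426.815,  31.401])}
```

Request:
{"method": "drive_tool", "body": {"series": "0 0 1 0;0 0 1 0;0 0 1 0;0 0 0 0"}}

```text
clock: 4.8
ee_pos: [491.9, 426.7, 28.1]
ee_rot: [[-0.372, 0.928, -0.0], [0.928, 0.372, -0.0], [-0.0, -0.0, -1.0]]
force: [0.4, 0.6, -0.4]
opening: -0.0
finger_force: 0.0
```

Request:
{"method": "drive_tool", "body": {"series": "0 0 1 0;0 0 1 0;0 0 0 0"}}

```text
clock: 5.05
ee_pos: [491.9, 426.7, 26.1]
ee_rot: [[-0.372, 0.928, -0.0], [0.928, 0.372, -0.0], [-0.0, -0.0, -1.0]]
force: [0.3, 0.3, -0.5]
opening: 0.3
finger_force: 0.0
```

Request:
{"method": "drive_tool", "body": {"series": "0 0 1 0;0 0 1 0;0 0 0 0"}}

```text
clock: 5.3
ee_pos: [491.9, 426.7, 24.2]
ee_rot: [[-0.372, 0.928, -0.0], [0.928, 0.372, -0.0], [-0.0, -0.0, -1.0]]
force: [-0.1, -0.3, -0.1]
opening: 0.1
finger_force: 0.0
```

Request:
{"method": "drive_tool", "body": {"series": "0 0 1 0;0 0 1 0;0 0 0 0"}}

```text
clock: 5.55
ee_pos: [491.9, 426.7, 22.2]
ee_rot: [[-0.372, 0.928, -0.0], [0.928, 0.372, -0.0], [-0.0, -0.0, -1.0]]
force: [-0.3, -1.0, -0.2]
opening: -0.2
finger_force: 0.0
```

Request:
{"method": "drive_tool", "body": {"series": "0 0 1 0;0 0 1 0;0 0 0 0"}}

```text
clock: 5.8
ee_pos: [491.9, 426.7, 20.1]
ee_rot: [[-0.372, 0.928, -0.0], [0.928, 0.372, -0.0], [-0.0, -0.0, -1.0]]
force: [-1.1, -0.4, 0.2]
opening: -0.2
finger_force: 0.0
```

Request:
{"method": "drive_tool", "body": {"series": "0 0 1 0;0 0 1 0;0 0 0 0"}}

```text
clock: 6.05
ee_pos: [492.0, 426.7, 18.2]
ee_rot: [[-0.372, 0.928, -0.0], [0.928, 0.372, -0.0], [-0.0, -0.0, -1.0]]
force: [0.5, -0.3, 0.5]
opening: -0.0
finger_force: 0.0
```

Request:
{"method": "drive_tool", "body": {"series": "0 0 1 0;0 0 1 0;0 0 0 0"}}

```text
clock: 6.3
ee_pos: [492.0, 426.7, 16.2]
ee_rot: [[-0.372, 0.928, -0.0], [0.928, 0.372, -0.0], [-0.0, -0.0, -1.0]]
force: [-0.6, -0.9, 0.3]
opening: 0.2
finger_force: 0.0
```

```bash
python3 - <<'E'
from h import *
s=snap('scene');t=snap('top')
go(492,426.5,29,21.8)
i1=cv2.resize(s['pixels'][190:260,500:600,::-1],None,fx=4,fy=4,interpolation=cv2.INTER_CUBIC)
i2=cv2.resize(t['pixels'][225:295,80:180,::-1],None,fx=4,fy=4,interpolation=cv2.INTER_CUBIC)
cv2.imwrite('pics/m5.png',np.clip(np.hstack([i1,i2])*1.8,0,255))
E
```

```text
t 6.4 pos [492.  426.8  16.4] phi 21.8 open -0.2 F [-0.9 -0.7 -0.1] j7 -0.29
tool shift at present roll [ -0.3  -0.1 -12.6] roll 0.0[ WARN:0@0.541] global loadsave.cpp:1063 imwrite_ Unsupported depth image for selected encoder is fallbacked to CV_8U.
```

View pics/m5.png

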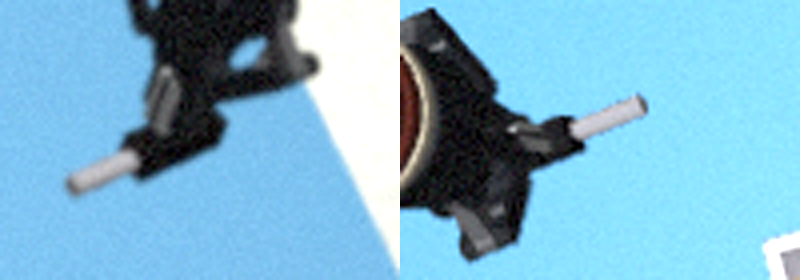

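The closed tips are at scene (539.5,223), which on the tool axis is about z = 20, just over the handle top. I'll continue in small touches.

Request:
{"method": "drive_tool", "body": {"series": "0 0 1 0;0 0 1 0;0 0 0 0"}}

```text
clock: 6.65
ee_pos: [491.9, 426.7, 14.2]
ee_rot: [[-0.372, 0.928, -0.0], [0.928, 0.372, -0.0], [-0.0, -0.0, -1.0]]
force: [0.1, -0.1, -0.1]
opening: 0.2
finger_force: 0.0
```

Request:
{"method": "drive_tool", "body": {"series": "0 0 1 0;0 0 0 0"}}

```text
clock: 6.82
ee_pos: [492.0, 426.8, 13.2]
ee_rot: [[-0.372, 0.928, -0.0], [0.928, 0.372, -0.0], [-0.0, -0.0, -1.0]]
force: [-0.3, -0.1, -0.3]
opening: 0.3
finger_force: 0.0
```

Request:
{"method": "drive_tool", "body": {"series": "0 0 1 0;0 0 0 0"}}

```text
clock: 6.98
ee_pos: [492.0, 426.7, 12.2]
ee_rot: [[-0.372, 0.928, -0.0], [0.928, 0.372, -0.0], [-0.0, -0.0, -1.0]]
force: [0.6, -0.7, 0.2]
opening: -0.0
finger_force: 0.0
```

Request:
{"method": "drive_tool", "body": {"series": "0 0 1 0;0 0 1 0;0 0 0 0"}}

```text
clock: 7.23
ee_pos: [491.9, 426.7, 10.1]
ee_rot: [[-0.372, 0.928, -0.0], [0.928, 0.372, -0.0], [-0.0, -0.0, -1.0]]
force: [-0.3, 0.7, -0.4]
opening: -0.0
finger_force: 0.0
```

Request:
{"method": "drive_tool", "body": {"series": "0 0 1 0;0 0 1 0;0 0 0 0"}}

```text
clock: 7.48
ee_pos: [492.1, 426.8, 8.4]
ee_rot: [[-0.372, 0.928, 0.0], [0.928, 0.372, 0.0], [0.0, 0.0, -1.0]]
force: [0.5, -0.6, 0.7]
opening: -0.3
finger_force: 0.0
```

Request:
{"method": "drive_tool", "body": {"series": "0 0 1 0;0 0 1 0;0 0 0 0"}}

```text
clock: 7.73
ee_pos: [492.3, 426.9, 8.3]
ee_rot: [[-0.372, 0.928, 0.0], [0.928, 0.372, 0.001], [0.001, 0.0, -1.0]]
force: [-4.9, -4.7, 17.4]
opening: 0.1
finger_force: 8.5
```

Contact came at a reading of about 8.4 on the 20 mm high handle, so the closed tips are at reading + 11.5. I'll use that offset from here. Raise, open, descend and grip the driver.

Request:
{"method": "drive_tool", "body": {"series": "0 0 -10 0;0 0 -10 0;0 0 -10 0;0 0 0 0"}}

```text
clock: 8.07
ee_pos: [493.3, 427.9, 39.2]
ee_rot: [[-0.372, 0.928, 0.003], [0.928, 0.372, 0.003], [0.002, 0.003, -1.0]]
force: [0.1, 0.1, -0.4]
opening: -0.1
finger_force: 0.0
```

Request:
{"method": "drive_tool", "body": {"series": "0 0 0 0;0 0 0 0;0 0 0 0;0 0 0 0;0 0 0 0;0 0 0 0;0 0 0 0;0 0 0 0", "gripper": -0.2}}

```text
clock: 8.73
ee_pos: [492.1, 426.7, 36.3]
ee_rot: [[-0.372, 0.928, -0.0], [0.928, 0.372, -0.0], [-0.0, -0.0, -1.0]]
force: [-0.2, 1.3, 0.9]
opening: 51.1
finger_force: 0.0
```

Request:
{"method": "drive_tool", "body": {"series": "0 0 10 0;0 0 10 0;0 0 10 0;0 0 5 0;0 0 5 0;0 0 0 0;0 0 0 0"}}

```text
clock: 9.32
ee_pos: [492.0, 426.6, -3.9]
ee_rot: [[-0.372, 0.928, -0.0], [0.928, 0.372, -0.001], [-0.0, -0.001, -1.0]]
force: [0.7, 0.7, 0.1]
opening: 51.3
finger_force: 0.0
```

Request:
{"method": "drive_tool", "body": {"series": "0 0 0 0;0 0 0 0;0 0 0 0;0 0 0 0;0 0 0 0;0 0 0 0;0 0 0 0;0 0 0 0", "gripper": 1}}

```text
clock: 9.98
ee_pos: [492.5, 427.2, -2.8]
ee_rot: [[-0.372, 0.928, 0.001], [0.928, 0.372, 0.001], [0.0, 0.001, -1.0]]
force: [-0.1, -0.9, 5.6]
opening: 18.1
finger_force: 60.1
```

Request:
{"method": "drive_tool", "body": {"series": "0 0 -5 0;0 0 -10 0;0 0 -15 0;0 0 -20 0;0 0 -25 0;0 0 -15 0;0 0 0 0;0 0 0 0"}}

```text
clock: 10.65
ee_pos: [492.5, 427.3, 87.9]
ee_rot: [[-0.372, 0.928, 0.001], [0.928, 0.372, 0.002], [0.001, 0.002, -1.0]]
force: [0.0, -0.1, -0.8]
opening: 18.3
finger_force: 59.4
```

```bash
python3 - <<'E'
from h import *
s=snap('scene');t=snap('top')
go(516,-49,80,-76)
i1=cv2.resize(s['pixels'][120:220,500:600,::-1],None,fx=4,fy=4,interpolation=cv2.INTER_CUBIC)
i2=cv2.resize(t['pixels'][210:310,70:170,::-1],None,fx=4,fy=4,interpolation=cv2.INTER_CUBIC)
cv2.imwrite('pics/m6.png',np.clip(np.hstack([i1,i2])*1.8,0,255).astype(np.uint8))
E
```

```text
t 10.75 pos [491.5 426.5  85.8] phi 21.8 open 17.9 F [ 0.7  0.2 -1.5] j7 -0.31
tool shift at present roll [-450.5 -154.2    6.1] roll 97.8
```

View pics/m6.png

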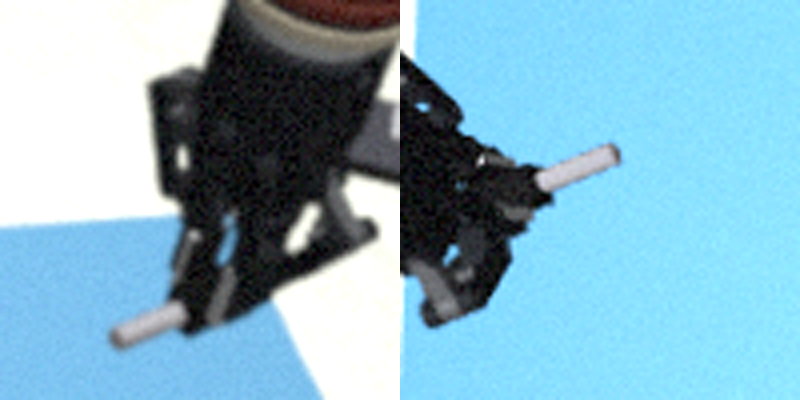

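The driver is held level by its handle; the shaft tip is at scene (529,205) and top (124,249). Carry it to the long pocket.

Request:
{"method": "drive_tool", "body": {"series": "-28.4 -8.7 0 0;-28.4 -8.7 0 0;-28.4 -8.7 0 0;-28.4 -8.7 0 0;-28.4 -8.7 0 0;-28.4 -8.7 0 0;-28.4 -8.7 0 0;-28.4 -8.7 0 0"}}

```text
clock: 11.42
ee_pos: [511.1, 188.2, 85.3]
ee_rot: [[-0.372, 0.928, -0.002], [0.928, 0.372, -0.001], [-0.0, -0.002, -1.0]]
force: [0.7, -0.7, -0.4]
opening: 18.3
finger_force: 59.4
```

Request:
{"method": "drive_tool", "body": {"series": "-28.4 -8.7 0 0;-28.4 -8.7 0 0;-28.4 -8.7 0 0;-28.4 -8.7 0 0;-28.4 -8.7 0 0;-28.4 -8.7 0 0;-28.4 -8.7 0 0;-28.4 -8.7 0 0"}}

```text
clock: 12.08
ee_pos: [530.9, -48.2, 85.5]
ee_rot: [[-0.372, 0.928, -0.002], [0.928, 0.372, -0.0], [0.0, -0.002, -1.0]]
force: [0.2, -0.2, -0.5]
opening: 18.4
finger_force: 59.4
```

Request:
{"method": "drive_tool", "body": {"series": "0 0 0 7;0 0 0 7;0 0 0 7;0 0 0 7;0 0 0 7;0 0 0 7;0 0 0 7"}}

```text
clock: 12.67
ee_pos: [531.0, -46.8, 85.4]
ee_rot: [[0.462, 0.887, -0.002], [0.887, -0.462, -0.001], [-0.001, -0.002, -1.0]]
force: [-0.1, -0.3, -0.3]
opening: 18.4
finger_force: 59.4
```

Request:
{"method": "drive_tool", "body": {"series": "0 0 0 7;0 0 0 7;0 0 0 7;0 0 0 7;0 0 0 7;0 0 0 7;0 0 0 7;0 0 0 0"}}

```text
clock: 13.33
ee_pos: [531.0, -46.8, 85.5]
ee_rot: [[0.972, 0.234, -0.002], [0.234, -0.972, -0.001], [-0.002, 0.0, -1.0]]
force: [-0.1, -1.1, -0.6]
opening: 18.3
finger_force: 59.4
```

```bash
python3 - <<'E'
from h import *
s=snap('scene');t=snap('top')
go(531,-47,9,-76)
i1=cv2.resize(s['pixels'][170:320,250:400,::-1],None,fx=2.6,fy=2.6,interpolation=cv2.INTER_CUBIC)
i2=cv2.resize(t['pixels'][160:310,240:390,::-1],None,fx=2.6,fy=2.6,interpolation=cv2.INTER_CUBIC)
cv2.imwrite('pics/m7.png',np.clip(np.hstack([i1,i2])*1.6,0,255).astype(np.uint8))
E
```

```text
t 13.43 pos [531.3 -46.7  85.8] phi -75.9 open 18.3 F [ 0.1 -0.4 -0.2] j7 -1.13
tool shift at present roll [-0.3  0.2 76.8] roll 0.1
```

View pics/m7.png

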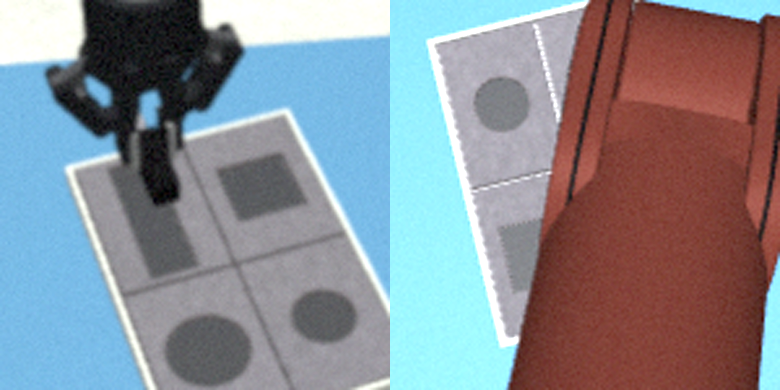

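The driver hangs over the long pocket and the pockets are clear; the handle butt is at scene (312,249). I have 3 views left, so I'll check this numerically.

```bash
cat >> h.py <<'E'
def proj(q,P):
    V=np.array(q['view']);return cv2.projectPoints(np.array(P,float).reshape(-1,3),cv2.Rodrigues(V[:3,:3])[0],V[:3,3],np.array(q['K']),np.array(q['dist']))[0].reshape(-1,2).round(1)
E
python3 - <<'E'
from h import *
s=snap('scene')
print('butt bottom pred',proj(s,[(566,-38.4,z) for z in (60,75,89,95)]).tolist())
# pockets from scene crop
P=[(155,220),(262,187),(324,316),(208,350)]
print(w(s,[(250+a/2.6,170+b/2.6) for a,b in P],11)[:,:2].round(1).tolist())
E
```

```text
butt bottom pred [[314.0, 257.2], [313.7, 252.0], [313.5, 247.0], [313.4, 244.9]]
[[519.3, -44.5], [495.6, 38.6], [618.8, 67.7], [639.1, -16.7]]
```

Request:
{"method": "drive_tool", "body": {"series": "0 -2 15 0;0 0 15 0;0 0 15 0;0 0 12 0;0 0 8 0;0 0 5 0;0 0 0 0;0 0 0 0"}}

```text
clock: 14.15
ee_pos: [531.6, -45.0, 16.6]
ee_rot: [[0.971, 0.239, 0.0], [0.239, -0.971, -0.0], [0.0, 0.0, -1.0]]
force: [-0.4, 0.4, -0.4]
opening: 18.2
finger_force: 59.4
```

Request:
{"method": "drive_tool", "body": {"series": "0 0 2 0;0 0 2 0;0 0 0 0"}}

```text
clock: 14.4
ee_pos: [531.5, -44.7, 12.5]
ee_rot: [[0.971, 0.239, 0.0], [0.239, -0.971, 0.0], [0.0, -0.0, -1.0]]
force: [-1.2, -0.2, -0.6]
opening: 18.2
finger_force: 59.4
```

Request:
{"method": "drive_tool", "body": {"series": "0 0 1 0;0 0 1 0;0 0 0 0"}}

```text
clock: 14.65
ee_pos: [531.3, -44.8, 10.3]
ee_rot: [[0.971, 0.239, -0.0], [0.239, -0.971, -0.0], [-0.0, 0.0, -1.0]]
force: [0.6, 0.3, -0.7]
opening: 18.1
finger_force: 59.4
```

Request:
{"method": "drive_tool", "body": {"series": "0 0 1 0;0 0 1 0;0 0 0 0"}}

```text
clock: 14.9
ee_pos: [531.3, -44.8, 8.2]
ee_rot: [[0.971, 0.239, -0.0], [0.239, -0.971, -0.0], [-0.0, 0.0, -1.0]]
force: [0.0, -0.4, -0.1]
opening: 18.3
finger_force: 59.4
```

Request:
{"method": "drive_tool", "body": {"series": "0 0 0.5 0;0 0 0.5 0;0 0 0 0"}}

```text
clock: 15.15
ee_pos: [531.3, -44.8, 8.1]
ee_rot: [[0.971, 0.239, -0.0], [0.239, -0.971, 0.001], [-0.0, -0.001, -1.0]]
force: [-5.8, 0.1, 12.8]
opening: 18.0
finger_force: 60.9
```

Contact came at 8.1 as predicted, so the driver is on the floor. Release and rise.

Request:
{"method": "drive_tool", "body": {"series": "0 0 -0.8 0;0 0 0 0;0 0 0 0;0 0 0 0;0 0 0 0;0 0 0 0", "gripper": -0.2}}

```text
clock: 15.65
ee_pos: [531.3, -44.8, 8.1]
ee_rot: [[0.971, 0.239, -0.0], [0.239, -0.971, -0.0], [-0.0, 0.0, -1.0]]
force: [-0.3, 0.5, 0.2]
opening: 51.4
finger_force: 0.0
```

Request:
{"method": "drive_tool", "body": {"series": "0 0 -10 0;0 0 -20 0;0 0 -25 0;0 0 -20 0;0 0 0 0"}}

```text
clock: 16.07
ee_pos: [533.8, -45.3, 87.5]
ee_rot: [[0.971, 0.239, 0.006], [0.238, -0.971, 0.001], [0.006, 0.0, -1.0]]
force: [0.8, -0.1, -0.1]
opening: 51.3
finger_force: 0.0
```

```bash
python3 - <<'E'
from h import *
go(566,261,60,16)
s=snap('scene')
hsv=cv2.cvtColor(s['pixels'],cv2.COLOR_RGB2HSV)
cv2.imwrite('pics/m8.png',np.clip(cv2.resize(s['pixels'][170:320,260:420,::-1],None,fx=4,fy=4,interpolation=cv2.INTER_CUBIC)*1.5,0,255).astype(np.uint8))
E
```

```text
t 16.07 pos [533.8 -45.3  87.5] phi -76.2 open 51.3 F [ 0.8 -0.1 -0.1] j7 -1.13
tool shift at present roll [ 104.1 -289.8   28. ] roll -92.2
```

Driver released. Next the pot at (566,263); it is round, so no roll is needed.

Request:
{"method": "drive_tool", "body": {"series": "13.1 -36.4 0 0;13.1 -36.4 0 0;13.1 -36.4 0 0;13.1 -36.4 0 0;13.1 -36.4 0 0;13.1 -36.4 0 0;13.1 -36.4 0 0;13.1 -36.4 0 0", "gripper": -0.6}}

```text
clock: 16.78
ee_pos: [562.9, 264.8, 82.6]
ee_rot: [[0.971, 0.239, -0.001], [0.239, -0.971, -0.0], [-0.001, 0.0, -1.0]]
force: [0.5, -0.0, -0.3]
opening: 68.4
finger_force: 0.0
```

Request:
{"method": "drive_tool", "body": {"series": "0 0 0 0;0 0 0 0"}}

```text
clock: 16.95
ee_pos: [562.4, 265.8, 82.1]
ee_rot: [[0.97, 0.244, -0.001], [0.244, -0.97, -0.001], [-0.001, 0.0, -1.0]]
force: [0.7, -0.1, -0.3]
opening: 68.3
finger_force: 0.0
```

```bash
python3 - <<'E'
from h import *
go(566.5,263,-3,-76)
E
```

```text
t 16.95 pos [562.4 265.8  82.1] phi -75.9 open 68.3 F [ 0.7 -0.1 -0.3] j7 -1.61
tool shift at present roll [ 3.4  3.7 85.1] roll 0.1
```

View pics/m8.png

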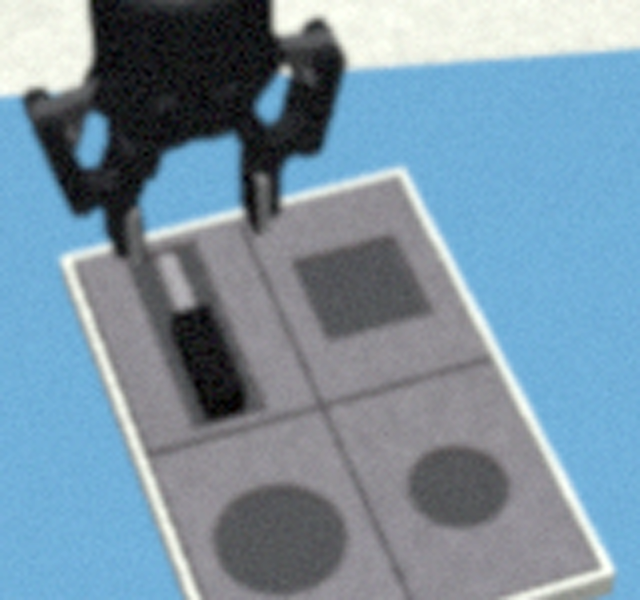

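The driver lies flat in its pocket (crop (165,250) to (225,410)). Now correct by (3.5, 3.5) and descend on the pot.

Request:
{"method": "drive_tool", "body": {"series": "3.5 3.5 0 0;0 0 20 0;0 0 20 0;0 0 20 0;0 0 13 0;0 0 8 0;0 0 4 0;0 0 0 0"}}

```text
clock: 17.62
ee_pos: [567.8, 259.6, -2.1]
ee_rot: [[0.971, 0.238, -0.001], [0.238, -0.971, -0.001], [-0.001, 0.001, -1.0]]
force: [0.0, -0.2, 0.2]
opening: 68.6
finger_force: 0.0
```

Request:
{"method": "drive_tool", "body": {"series": "0 0 0 0;0 0 0 0;0 0 0 0;0 0 0 0;0 0 0 0;0 0 0 0;0 0 0 0;0 0 0 0", "gripper": 1}}

```text
clock: 18.28
ee_pos: [568.4, 260.9, -0.6]
ee_rot: [[0.971, 0.239, 0.001], [0.239, -0.971, 0.001], [0.002, -0.001, -1.0]]
force: [-0.7, -0.5, 5.1]
opening: 28.0
finger_force: 58.9
```

Request:
{"method": "drive_tool", "body": {"series": "0 0 -5 0;0 0 -10 0;0 0 -15 0;0 0 -20 0;0 0 -15 0;0 0 -5 0;0 0 0 0"}}

```text
clock: 18.87
ee_pos: [568.7, 261.0, 70.2]
ee_rot: [[0.971, 0.239, 0.002], [0.239, -0.971, 0.002], [0.003, -0.001, -1.0]]
force: [0.6, -0.8, -0.3]
opening: 28.1
finger_force: 59.1
```

Request:
{"method": "drive_tool", "body": {"series": "0.5 25.2 0 0;0.5 25.2 0 0;0.5 25.2 0 0;0.5 25.2 0 0;0.5 25.2 0 0;0.5 25.2 0 0;0.5 25.2 0 0;0.5 25.2 0 0"}}

```text
clock: 19.53
ee_pos: [619.3, 64.5, 67.2]
ee_rot: [[0.971, 0.239, -0.001], [0.239, -0.971, -0.0], [-0.001, -0.0, -1.0]]
force: [0.7, 0.5, -0.3]
opening: 28.1
finger_force: 59.2
```

Request:
{"method": "drive_tool", "body": {"series": "0 0 0 0;0 0 0 0;0 0 0 0"}}

```text
clock: 19.78
ee_pos: [619.3, 66.2, 67.4]
ee_rot: [[0.971, 0.239, -0.001], [0.239, -0.971, 0.0], [-0.001, -0.0, -1.0]]
force: [0.2, 0.2, -1.0]
opening: 28.0
finger_force: 59.2
```

```bash
python3 - <<'E'
from h import *
go(620.5,66,10,-76)
E
```

```text
t 19.78 pos [619.3  66.2  67.4] phi -76.2 open 28.0 F [ 0.2  0.2 -1. ] j7 -1.25
tool shift at present roll [ 1.2  0.5 57.4] roll -0.2
```

Request:
{"method": "drive_tool", "body": {"series": "1 0.5 15 0;0 0 15 0;0 0 12 0;0 0 8 0;0 0 3 0;0 0 1 0;0 0 0 0"}}

```text
clock: 20.37
ee_pos: [621.0, 65.5, 14.2]
ee_rot: [[0.971, 0.239, -0.0], [0.239, -0.971, -0.0], [-0.0, 0.0, -1.0]]
force: [0.2, -0.1, 0.2]
opening: 28.2
finger_force: 59.2
```

Request:
{"method": "drive_tool", "body": {"series": "0 0 1 0;0 0 1 0;0 0 0 0"}}

```text
clock: 20.62
ee_pos: [621.2, 65.4, 12.5]
ee_rot: [[0.971, 0.239, 0.001], [0.239, -0.971, 0.0], [0.001, -0.0, -1.0]]
force: [-0.3, -0.5, -0.2]
opening: 28.5
finger_force: 59.2
```

Request:
{"method": "drive_tool", "body": {"series": "0 0 1 0;0 0 0.5 0;0 0 0 0"}}

```text
clock: 20.87
ee_pos: [620.9, 65.4, 10.7]
ee_rot: [[0.971, 0.239, -0.0], [0.239, -0.971, 0.0], [-0.0, -0.0, -1.0]]
force: [-0.3, 0.3, 0.2]
opening: 28.2
finger_force: 59.2
```

Request:
{"method": "drive_tool", "body": {"series": "0 0 0.5 0;0 0 0.5 0;0 0 0 0"}}

```text
clock: 21.12
ee_pos: [621.0, 65.4, 10.4]
ee_rot: [[0.971, 0.239, 0.0], [0.239, -0.971, 0.0], [0.0, -0.0, -1.0]]
force: [-3.2, -0.0, 7.8]
opening: 28.2
finger_force: 59.8
```

Request:
{"method": "drive_tool", "body": {"series": "0 0 0.5 0;0 0 0 0"}}

```text
clock: 21.28
ee_pos: [621.0, 65.4, 10.4]
ee_rot: [[0.971, 0.239, 0.0], [0.239, -0.971, 0.001], [0.0, -0.001, -1.0]]
force: [-5.7, 1.0, 13.0]
opening: 28.3
finger_force: 60.3
```

Pot on the floor. Release, rise and move to the small charger.

Request:
{"method": "drive_tool", "body": {"series": "0 0 -0.7 0;0 0 0 0;0 0 0 0;0 0 0 0;0 0 0 0;0 0 0 0", "gripper": -0.5}}

```text
clock: 21.78
ee_pos: [620.9, 65.4, 9.8]
ee_rot: [[0.971, 0.239, -0.0], [0.239, -0.971, -0.0], [-0.0, 0.0, -1.0]]
force: [-0.4, -0.2, -0.4]
opening: 64.1
finger_force: 0.0
```

Request:
{"method": "drive_tool", "body": {"series": "0 0 -10 0;0 0 -20 0;0 0 -25 0;0 0 -15 0;0 0 0 0;0 0 0 0", "gripper": -1}}

```text
clock: 22.28
ee_pos: [621.6, 65.5, 81.3]
ee_rot: [[0.971, 0.239, 0.002], [0.239, -0.971, 0.001], [0.002, -0.0, -1.0]]
force: [-0.3, -0.3, 0.1]
opening: 85.3
finger_force: 0.0
```

Request:
{"method": "drive_tool", "body": {"series": "-22.2 22.4 0 0;-22.2 22.4 0 0;-22.2 22.4 0 0;-22.2 22.4 0 0;-22.2 22.4 0 0;-22.2 22.4 0 0"}}

```text
clock: 22.78
ee_pos: [522.1, -98.0, 79.1]
ee_rot: [[0.971, 0.239, -0.001], [0.239, -0.971, 0.0], [-0.001, -0.0, -1.0]]
force: [0.2, -0.3, -0.6]
opening: 85.3
finger_force: 0.0
```

Request:
{"method": "drive_tool", "body": {"series": "-22.2 22.4 0 0;-22.2 22.4 0 0;-22.2 22.4 0 0;-22.2 22.4 0 0;-22.2 22.4 0 0;-22.2 22.4 0 0;0 0 0 0"}}

```text
clock: 23.37
ee_pos: [422.2, -264.4, 79.6]
ee_rot: [[0.973, 0.232, -0.002], [0.232, -0.973, -0.001], [-0.002, 0.001, -1.0]]
force: [-0.6, -0.3, -0.3]
opening: 85.3
finger_force: 0.0
```

Request:
{"method": "drive_tool", "body": {"series": "0 0 0 -6.8;0 0 0 -6.8;0 0 0 -6.8;0 0 0 -6.8;0 0 0 -6.8;0 0 0 -6.8"}}

```text
clock: 23.87
ee_pos: [426.0, -258.9, 79.2]
ee_rot: [[0.574, 0.819, -0.001], [0.819, -0.574, 0.0], [-0.001, -0.001, -1.0]]
force: [0.5, 0.6, -0.9]
opening: 85.4
finger_force: 0.0
```

Request:
{"method": "drive_tool", "body": {"series": "0 0 0 -6.8;0 0 0 -6.8;0 0 0 -6.8;0 0 0 -6.8;0 0 0 -6.8;0 0 0 -6.8;0 0 0 0;0 0 0 0"}}

```text
clock: 24.53
ee_pos: [426.1, -259.1, 79.4]
ee_rot: [[-0.091, 0.996, -0.001], [0.996, 0.091, 0.0], [0.0, -0.001, -1.0]]
force: [-0.0, -0.6, -0.7]
opening: 85.1
finger_force: 0.0
```

```bash
python3 - <<'E'
from h import *
go(427,-260,-2,5.8)
s=snap('scene')
a=cv2.resize(s['pixels'][130:270,110:250,::-1],None,fx=2.8,fy=2.8,interpolation=cv2.INTER_CUBIC)
b=cv2.resize(s['pixels'][200:340,270:410,::-1],None,fx=2.8,fy=2.8,interpolation=cv2.INTER_CUBIC)
cv2.imwrite('pics/m9.png',np.clip(np.hstack([a,b])*1.5,0,255).astype(np.uint8))
E
```

```text
t 24.53 pos [ 426.1 -259.1   79.4] phi 5.2 open 85.1 F [-0.  -0.6 -0.7] j7 0.67
tool shift at present roll [-1.   0.9 81.4] roll -0.6
```

View pics/m9.png

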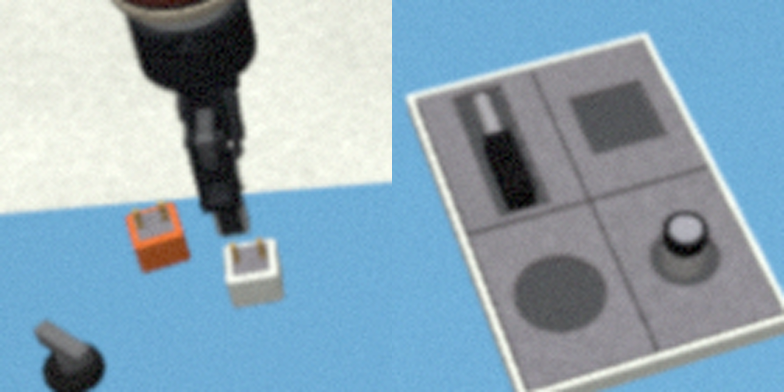

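The pot stands in its pocket (crop (685,235)). The gripper is over the white charger (scene (200,221)), clear of the orange one (166,213). Descend and grip.

Request:
{"method": "drive_tool", "body": {"series": "-1 1 15 0;0 0 20 0;0 0 20 0;0 0 15 0;0 0 8 0;0 0 4 0;0 0 0 0;0 0 0 0"}}

```text
clock: 25.25
ee_pos: [427.9, -260.5, -1.6]
ee_rot: [[-0.094, 0.996, 0.0], [0.996, 0.094, -0.0], [-0.0, 0.0, -1.0]]
force: [-0.1, -0.8, 0.5]
opening: 85.3
finger_force: 0.0
```

Request:
{"method": "drive_tool", "body": {"series": "0 0 0 0;0 0 0 0;0 0 0 0;0 0 0 0;0 0 0 0;0 0 0 0;0 0 0 0;0 0 0 0", "gripper": 1}}

```text
clock: 25.92
ee_pos: [428.2, -260.4, -1.3]
ee_rot: [[-0.095, 0.996, 0.001], [0.996, 0.095, 0.0], [-0.0, 0.001, -1.0]]
force: [-1.3, 1.6, 6.8]
opening: 36.8
finger_force: 60.3
```

Request:
{"method": "drive_tool", "body": {"series": "0 0 -5 0;0 0 -10 0;0 0 -15 0;0 0 -20 0;0 0 -15 0;0 0 -5 0;0 0 0 0;0 0 0 0"}}

```text
clock: 26.58
ee_pos: [427.7, -260.0, 67.9]
ee_rot: [[-0.095, 0.995, 0.0], [0.995, 0.095, 0.0], [0.0, 0.0, -1.0]]
force: [0.2, -0.9, -0.4]
opening: 36.8
finger_force: 59.9
```

Request:
{"method": "drive_tool", "body": {"series": "36.1 12.1 0 0;36.1 12.1 0 0;36.1 12.1 0 0;36.1 12.1 0 0;36.1 12.1 0 0;36.1 12.1 0 0;36.1 12.1 0 0;36.1 12.1 0 0"}}

```text
clock: 27.25
ee_pos: [495.9, 38.3, 66.8]
ee_rot: [[-0.095, 0.996, -0.002], [0.996, 0.095, -0.0], [-0.0, -0.002, -1.0]]
force: [0.3, -0.8, 0.2]
opening: 37.1
finger_force: 59.9
```

Request:
{"method": "drive_tool", "body": {"series": "0 0 0 -4.3;0 0 0 -4.3;0 0 0 0;0 0 0 0"}}

```text
clock: 27.58
ee_pos: [495.9, 36.1, 67.0]
ee_rot: [[-0.24, 0.971, -0.002], [0.971, 0.24, -0.001], [-0.0, -0.002, -1.0]]
force: [0.2, -0.5, -0.6]
opening: 36.9
finger_force: 59.8
```

```bash
python3 - <<'E'
from h import *
go(497.5,36,10,14)
E
```

```text
t 27.58 pos [495.9  36.1  67. ] phi 13.9 open 36.9 F [ 0.2 -0.5 -0.6] j7 0.16
tool shift at present roll [-0.5  1.6 57. ] roll -0.1
```

Request:
{"method": "drive_tool", "body": {"series": "-0.5 1 15 0;0 0 15 0;0 0 12 0;0 0 8 0;0 0 3 0;0 0 1 0;0 0 0 0"}}

```text
clock: 28.17
ee_pos: [497.8, 36.0, 14.0]
ee_rot: [[-0.241, 0.97, -0.0], [0.97, 0.241, -0.0], [-0.0, -0.0, -1.0]]
force: [-0.3, -1.0, 0.4]
opening: 36.6
finger_force: 59.8
```

Request:
{"method": "drive_tool", "body": {"series": "0 0 1 0;0 0 1 0;0 0 0 0"}}

```text
clock: 28.42
ee_pos: [497.9, 36.3, 12.2]
ee_rot: [[-0.242, 0.97, 0.001], [0.97, 0.242, 0.0], [0.0, 0.001, -1.0]]
force: [0.2, 1.1, -0.3]
opening: 37.1
finger_force: 59.8
```

Request:
{"method": "drive_tool", "body": {"series": "0 0 1 0;0 0 0.5 0;0 0 0 0"}}

```text
clock: 28.67
ee_pos: [497.7, 36.2, 10.4]
ee_rot: [[-0.243, 0.97, -0.0], [0.97, 0.243, 0.0], [0.0, -0.0, -1.0]]
force: [-0.3, 0.0, -0.2]
opening: 37.0
finger_force: 59.8
```

Request:
{"method": "drive_tool", "body": {"series": "0 0 0.5 0;0 0 0.5 0;0 0 0 0"}}

```text
clock: 28.92
ee_pos: [497.8, 36.2, 9.7]
ee_rot: [[-0.243, 0.97, -0.0], [0.97, 0.243, 0.0], [0.0, -0.0, -1.0]]
force: [-1.8, 0.2, 3.6]
opening: 36.7
finger_force: 60.4
```

The charger is on its floor with contact at 9.7 as predicted. Release, then the lifter at (494.5,-388) with its bar at 45°.

Request:
{"method": "drive_tool", "body": {"series": "0 0 -0.3 0;0 0 0 0;0 0 0 0;0 0 0 0;0 0 0 0;0 0 0 0", "gripper": -0.5}}

```text
clock: 29.42
ee_pos: [497.7, 36.2, 9.7]
ee_rot: [[-0.243, 0.97, -0.0], [0.97, 0.243, -0.0], [-0.0, -0.0, -1.0]]
force: [0.3, -0.4, 0.3]
opening: 64.0
finger_force: 0.0
```

Request:
{"method": "drive_tool", "body": {"series": "0 0 -10 0;0 0 -20 0;0 0 -25 0;0 0 -20 0;0 0 -5 0;0 0 0 0"}}

```text
clock: 29.92
ee_pos: [499.0, 36.4, 91.8]
ee_rot: [[-0.242, 0.97, 0.003], [0.97, 0.242, 0.001], [0.0, 0.004, -1.0]]
force: [-0.2, -0.2, 0.6]
opening: 64.2
finger_force: 0.0
```

Request:
{"method": "drive_tool", "body": {"series": "-34.2 -8.8 0 0;-34.2 -8.8 0 0;-34.2 -8.8 0 0;-34.2 -8.8 0 0;-34.2 -8.8 0 0;-34.2 -8.8 0 0"}}

```text
clock: 30.42
ee_pos: [495.3, -177.1, 88.9]
ee_rot: [[-0.243, 0.97, -0.001], [0.97, 0.243, 0.0], [0.0, -0.001, -1.0]]
force: [0.4, 0.4, 0.4]
opening: 64.1
finger_force: 0.0
```

Request:
{"method": "drive_tool", "body": {"series": "-34.2 -8.8 0 0;-34.2 -8.8 0 0;-34.2 -8.8 0 0;-34.2 -8.8 0 0;-34.2 -8.8 0 0;-34.2 -8.8 0 0;0 0 0 0"}}

```text
clock: 31.0
ee_pos: [491.3, -395.2, 88.9]
ee_rot: [[-0.235, 0.972, -0.003], [0.972, 0.235, -0.004], [-0.004, -0.003, -1.0]]
force: [-0.5, 0.4, 0.4]
opening: 64.0
finger_force: 0.0
```

Request:
{"method": "drive_tool", "body": {"series": "0 0 0 7;0 0 0 7;0 0 0 7;0 0 0 7;0 0 0 7;0 0 0 7;0 0 0 7;0 0 0 7"}}

```text
clock: 31.67
ee_pos: [494.2, -387.1, 88.6]
ee_rot: [[0.673, 0.739, -0.002], [0.739, -0.673, 0.001], [-0.001, -0.002, -1.0]]
force: [-0.2, 0.6, -0.1]
opening: 64.2
finger_force: 0.0
```

Request:
{"method": "drive_tool", "body": {"series": "0 0 0 3;0 0 0 0;0 0 0 0"}}

```text
clock: 31.92
ee_pos: [494.4, -387.2, 88.8]
ee_rot: [[0.705, 0.709, -0.002], [0.709, -0.705, 0.0], [-0.001, -0.001, -1.0]]
force: [-0.5, 0.6, -0.6]
opening: 63.9
finger_force: 0.0
```

```bash
python3 - <<'E'
from h import *
go(494.5,-388,7,-45)
s=snap('scene')
# grey-bar pixels in scene: predicted ends
import itertools
c=np.array([494.5,-388,40])
for a in (35,45,55):
    d=23*np.array([np.cos(np.radians(a)),np.sin(np.radians(a)),0]);print(a,proj(s,[c+d,c-d]).tolist())
E
```

```text
t 31.92 pos [ 494.4 -387.2   88.8] phi -44.8 open 63.9 F [-0.5  0.6 -0.6] j7 0.15
tool shift at present roll [-0.4  0.7 81.8] roll 0.2
35 [[136.2, 256.4], [125.2, 242.5]]
45 [[137.9, 255.2], [123.5, 243.6]]
55 [[139.4, 253.9], [122.0, 244.9]]
```

Bar angle is about 45–50°, agreeing with the earlier estimate. Descend and grip.

Request:
{"method": "drive_tool", "body": {"series": "0 0.5 20 0;0 0 20 0;0 0 20 0;0 0 12 0;0 0 7 0;0 0 2.5 0;0 0 0 0;0 0 0 0"}}

```text
clock: 32.63
ee_pos: [495.5, -388.4, 9.1]
ee_rot: [[0.707, 0.708, 0.001], [0.708, -0.707, -0.001], [0.0, 0.001, -1.0]]
force: [0.2, 0.7, 0.2]
opening: 64.0
finger_force: 0.0
```

Request:
{"method": "drive_tool", "body": {"series": "0 0 0 0;0 0 0 0;0 0 0 0;0 0 0 0;0 0 0 0;0 0 0 0;0 0 0 0;0 0 0 0", "gripper": 1}}

```text
clock: 33.3
ee_pos: [495.4, -388.2, 8.9]
ee_rot: [[0.707, 0.708, 0.001], [0.708, -0.707, -0.0], [0.0, 0.001, -1.0]]
force: [-1.8, 1.8, 6.4]
opening: 12.9
finger_force: 58.1
```

Request:
{"method": "drive_tool", "body": {"series": "0 0 -5 0;0 0 -10 0;0 0 -15 0;0 0 -20 0;0 0 -20 0;0 0 -5 0;0 0 0 0;0 0 0 0"}}

```text
clock: 33.97
ee_pos: [495.4, -387.7, 83.5]
ee_rot: [[0.706, 0.708, 0.001], [0.708, -0.706, 0.0], [0.001, 0.001, -1.0]]
force: [0.3, -0.5, -1.6]
opening: 13.2
finger_force: 57.9
```

Request:
{"method": "drive_tool", "body": {"series": "30.4 -13.2 0 0;30.4 -13.2 0 0;30.4 -13.2 0 0;30.4 -13.2 0 0;30.4 -13.2 0 0;30.4 -13.2 0 0"}}

```text
clock: 34.47
ee_pos: [567.7, -201.0, 82.1]
ee_rot: [[0.707, 0.708, -0.002], [0.708, -0.707, 0.0], [-0.001, -0.001, -1.0]]
force: [0.1, -0.6, -0.3]
opening: 12.7
finger_force: 57.9
```

Request:
{"method": "drive_tool", "body": {"series": "30.4 -13.2 0 0;30.4 -13.2 0 0;30.4 -13.2 0 0;30.4 -13.2 0 0;30.4 -13.2 0 0;30.4 -13.2 0 0;0 0 0 0;0 0 0 0"}}

```text
clock: 35.13
ee_pos: [640.6, -14.7, 81.5]
ee_rot: [[0.703, 0.711, -0.002], [0.711, -0.703, 0.0], [-0.002, -0.002, -1.0]]
force: [-0.6, -1.3, -0.7]
opening: 13.1
finger_force: 57.9
```

```bash
python3 - <<'E'
from h import *
go(641.5,-18.5,20,-45)
E
```

```text
t 35.13 pos [640.6 -14.7  81.5] phi -44.7 open 13.1 F [-0.6 -1.3 -0.7] j7 -0.5
tool shift at present roll [-2.   3.4 61.5] roll 0.3
```

Request:
{"method": "drive_tool", "body": {"series": "0 0 15 0;0 0 15 0;0 0 12 0;0 0 8 0;0 0 5 0;0 0 2 0;0 0 0 0;0 0 0 0"}}

```text
clock: 35.8
ee_pos: [641.1, -18.1, 26.6]
ee_rot: [[0.707, 0.707, 0.0], [0.707, -0.707, -0.0], [0.0, 0.0, -1.0]]
force: [0.2, -0.1, -0.2]
opening: 12.8
finger_force: 57.9
```

Request:
{"method": "drive_tool", "body": {"series": "0 0 1 0;0 0 1 0;0 0 0 0"}}

```text
clock: 36.05
ee_pos: [641.0, -17.8, 24.4]
ee_rot: [[0.707, 0.708, 0.0], [0.708, -0.707, 0.0], [0.0, 0.0, -1.0]]
force: [-0.4, 0.4, -0.8]
opening: 12.9
finger_force: 57.9
```

Request:
{"method": "drive_tool", "body": {"series": "0 0 1 0;0 0 0.5 0;0 0 0 0"}}

```text
clock: 36.3
ee_pos: [640.8, -17.8, 22.7]
ee_rot: [[0.707, 0.708, -0.0], [0.708, -0.707, 0.0], [-0.0, -0.0, -1.0]]
force: [0.3, 0.8, -0.9]
opening: 12.4
finger_force: 57.9
```

Request:
{"method": "drive_tool", "body": {"series": "0 0 1 0;0 0 0.5 0;0 0 0 0"}}

```text
clock: 36.55
ee_pos: [640.8, -17.8, 21.1]
ee_rot: [[0.707, 0.708, -0.0], [0.708, -0.707, -0.0], [-0.0, -0.0, -1.0]]
force: [-0.1, -0.4, -0.7]
opening: 13.1
finger_force: 57.9
```

Request:
{"method": "drive_tool", "body": {"series": "0 0 0.5 0;0 0 0.5 0;0 0 0 0"}}

```text
clock: 36.8
ee_pos: [640.8, -17.8, 20.1]
ee_rot: [[0.707, 0.708, -0.0], [0.708, -0.707, -0.0], [-0.0, -0.0, -1.0]]
force: [0.0, -0.5, -0.8]
opening: 13.0
finger_force: 57.9
```

Request:
{"method": "drive_tool", "body": {"series": "0 0 0.5 0;0 0 0 0"}}

```text
clock: 36.97
ee_pos: [640.9, -17.9, 19.9]
ee_rot: [[0.707, 0.708, -0.0], [0.708, -0.707, 0.0], [0.0, -0.0, -1.0]]
force: [-1.8, 0.4, 2.2]
opening: 13.2
finger_force: 58.4
```

Contact came as predicted. Release, retreat and take the last look.

Request:
{"method": "drive_tool", "body": {"series": "0 0 0 0;0 0 0 0;0 0 0 0;0 0 0 0;0 0 0 0;0 0 0 0", "gripper": -0.3}}

```text
clock: 37.47
ee_pos: [640.9, -17.9, 19.7]
ee_rot: [[0.707, 0.708, -0.0], [0.708, -0.707, -0.0], [-0.0, 0.0, -1.0]]
force: [-0.9, 0.7, 0.5]
opening: 55.9
finger_force: 0.0
```

Request:
{"method": "drive_tool", "body": {"series": "0 0 -10 0;0 0 -20 0;0 0 -25 0;0 0 -30 0;0 0 -30 0;0 0 -15 0"}}

```text
clock: 37.97
ee_pos: [642.2, -18.5, 154.3]
ee_rot: [[0.707, 0.707, 0.004], [0.707, -0.707, 0.0], [0.003, 0.003, -1.0]]
force: [0.2, -0.9, 0.3]
opening: 55.5
finger_force: 0.0
```

Request:
{"method": "drive_tool", "body": {"series": "-25 25 0 0;-25 25 0 0;-25 25 0 0;-25 25 0 0;-25 25 0 0;-25 25 0 0;0 0 0 0;0 0 0 0"}}

```text
clock: 38.63
ee_pos: [639.9, -233.7, 150.6]
ee_rot: [[0.71, 0.704, 0.0], [0.704, -0.71, -0.001], [-0.001, 0.001, -1.0]]
force: [0.1, 1.0, -0.1]
opening: 55.6
finger_force: 0.0
```

```bash
python3 - <<'E'
from h import *
s=snap('scene')
a=cv2.resize(s['pixels'][190:350,260:420,::-1],(400,400),interpolation=cv2.INTER_CUBIC)
b=cv2.resize(s['pixels'][:,:,::-1],(400,300))
b=cv2.copyMakeBorder(b,0,100,0,0,cv2.BORDER_CONSTANT)
cv2.imwrite('pics/m10.png',np.clip(np.hstack([a,b])*1.4,0,255).astype(np.uint8))
st=ctrl.get_state();print(st['clock'],st['ee_pos'],st['force'])
E
```

```text
38.6833 [ 640.71537093 -231.03423323  150.29678037] [-0.14930752  0.85367198  0.22596634]
```

View pics/m10.png

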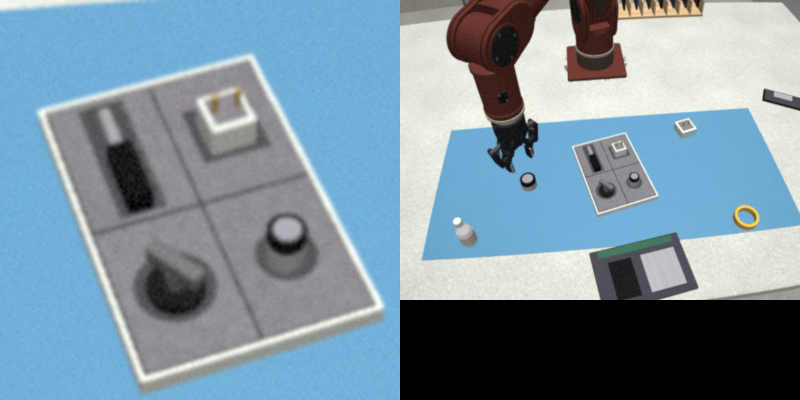

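All four things stand or lie in their pockets: driver (125,160), charger (225,120), pot (287,245), lifter (175,280) in the crop. The larger pot and larger charger have not moved. Handing in.

```bash
python3 -c "
from plant import ctrl
print(ctrl.job_done())"
```

```text
the job is handed in; nothing more can be done
None
```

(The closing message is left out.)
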